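Shut and bolt the meter box

ROBOT

A 6-joint arm with a two-finger parallel gripper is mounted at the origin on the work surface. World frame = base frame: x ahead of the robot, y to its left, z up, the work surface at z = 0. Lengths are in mm, angles in rad, forces in N, time in s.
With the tool pointing down it reaches from about 325 to 875 mm from the base axis. Payload 4.4 kg.
Tool frame: the origin (TCP) lies on the centre line of the jaws, within the pads' length; the fingertips stand ahead of it and the grasp point (between the pads) lies 6 mm ahead of it (ctrl.tcp_to_tips is the z of the fingertips in the tool frame, in mm); z points along the fingers, y is the direction in which the jaws open and shut (so a half turn about z gives the same grasp; the last joint's range is limited). The gripper opens to 85 mm and grips with 20 to 120 N. Pads are 22 mm wide; open, the fingers measure 114 mm over their backs; the gripper's body (76 mm by 85 mm) begins 54 mm behind the grasp point. The pads swing forward as they close: fully open they stand 13 mm farther back than shut.
Start: joints at [-1.46, 0.207, 1.542, -0, 1.393, -0.15], TCP at [148.253, -555.561, 256.282] pointing down, gripper open.
Joint ranges: [-2.73, 2.73], [-0.86, 2.22], [0.23, 2.46], [-1.11, 4.25], [0.08, 2.63], [-2.82, 2.82]. Speed limits (rad/s): [2.79, 2.79, 3.14, 3.14, 3.14, 3.14].

INTERFACE

Orientations are given as a 3x3 rotation matrix whose columns are the frame's x, y, z axes.
In Python, from plant import ctrl, sensors, optics gives the robot as it stands. Calls block until the motion is done:
- ctrl.move_ptp(position, orientation): joint-space move of the TCP to a pose.
- ctrl.move_l(position, rot=None, vel=150, threshold=None): straight line of the TCP; rot=None keeps the orientation; vel is the mean speed in mm/s. With threshold (N) it stops when the force on the tool has changed by that much, and returns True; else False.
- ctrl.set_joints(angles): joint-space move.
- ctrl.gripper_to(opening, force=None): finger opening in mm; force is the grip in N (None keeps the last); returns when the fingers have stopped.
- ctrl.hold(seconds).
- ctrl.solve_ik(position, orientation): joint angles nearest the present ones, or None.
- sensors.read_state(): the state.
- optics.grab_frame(name): name is "scene" or "top" or "wrist"; returns (picture, depth): 480x640x3 uint8, red, green, blue; 480x640 float32, mm along the optical axis (not along the pixel's ray), 0 where there is no reading.
- optics.camera_params(name): a dict with "mtx" (3x3 intrinsics, pixels), "R" (3x3) and "t" (3): a world point X has camera coordinates R X + t; the wrist camera has in their place "T_tool_cam" (4x4, takes a point from camera to tool coordinates, whose origin is the TCP and whose axes are the flange's). Camera axes: x right, y down, z forward; pixel columns grow to the right and rows downward; lengths in mm; the calibration is good to about 2 mm. A picture is of the moment at which its call begins: read the wrist's pose just before it. camera_params takes no time and is no camera call.
A pose or a line that the arm cannot do raises ctrl.MotionError and nothing moves.
- ctrl.finish_job(): hands the job in, once; it reports no verdict.
The state is a dict: "t": time; "q": joint angles; "qvel": joint speeds; "tau": joint torques, N m; "eef_pos": TCP position; "eef_rot": TCP orientation; "force": force on the tool from outside, world axes, zero at the start; "wrist_torque": the same for the moment, N m; "grip_width": finger opening in mm.
Only numpy, scipy, OpenCV 4.12 (cv2) and the standard library are available. Lean on these libraries where they do the work, as an engineer would, in place of code of your own. Each camera call takes 0.05 s, during which the arm holds its last target.

TASK

The lid of the grey steel meter box stands ajar. Push the lid fully shut with the fingertips, then push the sliding bolt along its rail towards the lid until its spring catch clicks down into the notch of the keeper plate, no farther, and leave it there with your hand clear. Do not lift the lid or pull up the catch, and leave the padlock, keys and everything else where they lie.

Things in the scene. Friction and masses are not known exactly. Their poses are not given: they have to be found in the camera images.
- meterbox: Fixed grey steel box, 200 (x) x 380 (y) x 100 mm high, turned up to 0.3 rad. Origin: centre of its underside, on the ledge. Its +y half has a fixed top plate at z = 100 mm carrying the bolt's rail, its -y half is covered by the hinged lid. The rail is an aluminium channel along y at x = -40 mm, 32 mm wide, y = 8 to 183 mm, its lips 12 mm above the top plate.
- lid (a joint): Angle of the lid, rad: 0 shut, larger open (starts 0.35 to 0.6). Hinge along box y at box x = +100, z = 100 mm. A 3 mm sheet, 200 mm from hinge to free edge (towards box -x), box y = -190 to -4 mm. Its stiff hinge stays where left; 2 to 6 N down near the free edge shuts it. A 22 mm high wire staple stands on it at box x = -40, y = -14 mm.
- lid_press (a point): Point on the top face of the lid, 130 mm from the hinge line, in the middle of its width; moves with the lid. With the lid shut it lies at box x = -30, y = -97, z = 103 mm.
- bolt (a joint): Travel of the sliding bolt, m, growing towards box -y (towards the lid). Starts at 0 to 0.022; the catch reaches the notch at 0.058 to 0.082, differing from run to run. Free running takes about 2 N, riding over the first hump up to about 9 N, then the push falls away and the bolt snaps forward into the notch. More than about 18 N forces it past, which is wrong.
- push_face (a point): Middle of the rear (box +y) face of the bolt's upright push tab: steel, 36 mm wide (box x), 10 mm thick (box y), its top 47 mm and this point 30 mm above the box top plate; the bar below it reaches 13 mm above the plate. Push towards box -y. Behind it nothing stands above the rail's lips. The bar's end is 112 mm ahead of this point.
- catch (a joint): Height of the spring catch pin above its lowest position, m: 0 before the keeper and when down in the notch, about 0.0025 on the crest of the first hump.
- catch_foot (a point): Centre of the 10 mm ball at the foot of the catch pin; 30 mm to box +x and 35 mm to box -y of push_face. Seated when its y in the keeper's frame is 0.
- catch_knob (a point): Top of the brass catch knob, 18 mm in diameter, standing 50 mm above the box top plate at rest, over catch_foot. It need not be touched.
- keeper: Fixed steel keeper plate on the box top beside the rail, 20 x 52 mm, with two rounded cross humps of 8 mm radius: the first 7.5 mm high at its y = +8.4 mm, the second 13.8 mm high at y = -13 mm. Origin: on the box top plate, in the middle of the notch between them; axes parallel to the box's. The catch foot meets the first hump 16 mm before the notch.
- padlock: Steel padlock lying flat on the ledge near the box's robot side, 40 x 70 x 18 mm. Origin under its body. Leave alone.
- keys: Two aluminium keys on a split ring, about 80 mm long, 4 mm thick, lying on the fixed box top beyond the rail. Origin at the ring's centre. Leave alone.
- torch: Green plastic torch, 150 mm long, 48 mm in diameter, lying on the ledge beside the box at its -y side. Origin under its middle. Leave alone.
- mug: Brown ceramic mug, 80 mm in diameter, 92 mm high, standing on the ledge beyond the box's +y side. Origin under its centre. Leave alone.
- tin: Tin can, 74 mm in diameter, 85 mm high, on the ledge behind and to the +y side of the box. Origin under its centre. Leave alone.
- screwdriver: Screwdriver 190 mm long lying on the ledge on the box's robot side. Origin under its middle. Leave alone.

How it is judged (in metres and radians):
On the way, in this order (a step that is already met when the one before it is completed fails the run):
1. the lid is pushed shut (value of joint lid below 0.03 rad and value of joint bolt below 0.034 m), for 0.2 s.
2. the bolt's catch has dropped into the keeper's notch (y of catch_foot in the frame of keeper between -0.0035 and 0.0035 m and value of joint catch below 0.0015 m and value of joint lid below 0.03 rad), for 0.2 s.
At the end, for the whole second after the job is handed in: The lid is shut (within 0.03 rad), the catch foot is in the keeper's notch (within 3.5 mm of its middle along the rail, and down to within 1.5 mm), and the bolt is at rest (all of step 2 and velocity of joint bolt between -0.005 and 0.005 m/s); the robot touches nothing.
It fails at once if the bolt is pushed across the lid's edge while the lid is still open (value of joint lid above 0.06 rad and value of joint bolt above 0.036 m).
It fails at once if the bolt is forced on past the notch (y of catch_foot in the frame of keeper below -0.008 m).
It fails at once if the catch is pulled up (value of joint catch above 0.011 m).
It fails at once if the lid is lifted (value of joint lid above 0.75 rad).
It fails at once if a bystander is moved more than 20 mm, carried or knocked over (distance of any of padlock, keys, torch, mug, tin, screwdriver from where it was at the start of the episode above 0.02 m or angle between any of padlock, keys, torch, mug, tin, screwdriver's own z axis and vertical above 0.35 rad).
It also fails if it takes over 72 s, if anything falls off the work surface, if the arm or the gripper's body presses on something with over 40 N, if the wrist force passes 120 N, or if a joint passes its speed limit or range.

## Working session

There is one attempt and no reset: what is moved stays moved. The work goes in short steps, each a Python script; the robot and the scene stay as the last script left them, time stands still between calls to the robot, and variables do not carry over. Pictures are saved under pics/ and viewed, and the job is handed in when it is done.

```bash
ls; mkdir -p pics
python3 - <<'E'
from plant import ctrl, sensors, optics
import cv2,numpy as np
np.set_printoptions(precision=4,suppress=True)
for n in ["scene","top"]:
    im,d=optics.grab_frame(n)
    cv2.imwrite(f"pics/{n}0.png",im[:,:,::-1]); np.savez(f"pics/{n}0.npz",im=im,d=d)
    p=optics.camera_params(n);print(n,p["mtx"],p["R"],p["t"])
s=sensors.read_state();print(s, ctrl.tcp_to_tips)
E
```

```text
pics
scene [[480.7382   0.     317.8119]
 [  0.     480.7382 239.134 ]
 [  0.       0.       1.    ]] [[ 0.133   0.9911 -0.0018]
 [ 0.8182 -0.1108 -0.5641]
 [-0.5593  0.0736 -0.8257]] [-100.3565 -406.5006 1373.7594]
top [[435.3733   0.     317.9631]
 [  0.     435.3733 235.8004]
 [  0.       0.       1.    ]] [[ 0.0076 -0.9995 -0.0292]
 [-0.9805 -0.0017 -0.1965]
 [ 0.1964  0.0301 -0.9801]] [ 35.6746 601.5875 758.5261]
{'t': 0.1, 'q': array([-1.4605,  0.2074,  1.5428,  0.    ,  1.3935, -0.1505]), 'qvel': array([-0.0021, -0.0018, -0.0038,  0.0014,  0.0027, -0.0021]), 'tau': array([ -0.0004, -38.4091, -29.2549,  -0.0002,   0.0049,  -0.    ]), 'eef_pos': array([ 148.1929, -554.9096,  255.2174]), 'eef_rot': array([[ 0.9662,  0.2578, -0.0002],
       [ 0.2578, -0.9662,  0.0021],
       [ 0.0004, -0.0021, -1.    ]]), 'force': array([0.0359, 0.7149, 0.0222]), 'wrist_torque': array([ 0.0323, -0.0391, -0.0155]), 'grip_width': 85.67031539712004} 25.0
```

View pics/scene0.png

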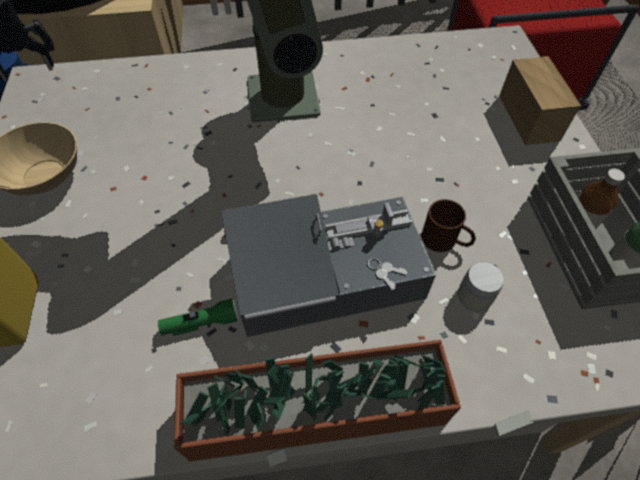

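View pics/top0.png

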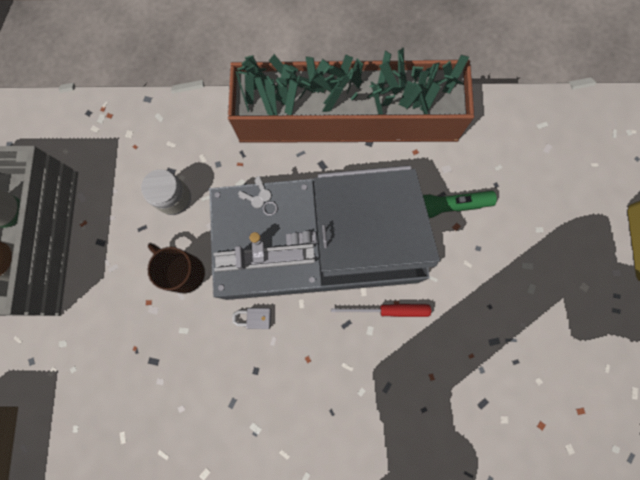

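The top view shows the fixed top plate at about px (265,240), with the rail at row ~255, the catch knob at (255,238) and the keys at (265,195). The lid is at (375,215), the padlock at (255,317) and the screwdriver at (385,310). Next I'll use the depth data and an enlarged view.

```bash
cat > h.py <<'E'
import numpy as np,cv2
np.set_printoptions(precision=3,suppress=True)
def cloud(d,p):
    v,u=np.mgrid[:480,:640]; K=p["mtx"]
    c=np.stack([(u-K[0,2])/K[0,0]*d,(v-K[1,2])/K[1,1]*d,d],-1)
    return (c-p["t"])@p["R"]   # R^T (c-t)
def ray(p,u,v,z):
    K=p["mtx"];r=np.array([(u-K[0,2])/K[0,0],(v-K[1,2])/K[1,1],1.])@p["R"]
    o=-p["R"].T@p["t"]; return o+r*(z-o[2])/r[2]
E
python3 - <<'E'
from plant import optics
from h import *
for n,(a,b,c,e) in {"top":(195,160,450,310),"scene":(215,185,445,335)}.items():
    f=np.load(f"pics/{n}0.npz");im,d=f["im"],f["d"];p=optics.camera_params(n)
    X=cloud(d,p)
    s=800//(c-a) if n=="top" else 3
    cv2.imwrite(f"pics/{n}0z.png",cv2.resize(np.clip(im[b:e,a:c,::-1]*1.6,0,255).astype(np.uint8),None,fx=3,fy=3,interpolation=cv2.INTER_CUBIC))
    z=X[...,2]; m=(d>0)
    print(n,"table z",np.median(z[m&(abs(z)<20)]))
    zz=z[b:e,a:c]; hist,_=np.histogram(zz,bins=np.arange(-10,230,5));print(hist)
    # top plate
    P=X[(abs(z-100)<6)&m]; P=P[(P[:,0]>300)&(P[:,0]<800)]
    print(P.shape,np.median(P,0),P.min(0),P.max(0))
E
```

```text
top table z -0.05375769476468972
[   4 6076 6565  313  152  192  279  160  112  222  215  187   69   64
   64   58   59   53   64   59   62 4866 5499  836 1589  589  761  607
  609  625  645  795  675  654  678  713  905  995  960   64    0    0
    0    0    0    0    0]
(11507, 3) [607.352 137.578 100.05 ] [ 452.249 -155.406   94.027] [750.745 644.843 105.993]
scene table z 0.1403929595675179
[   9 5035 5737  257  248  256  288  272  293  344  407  387  287  259
  261  284  268  239  166  175  213 2830 4341 1001 1340  699  763  710
  650  674  675  709  659  598  581  600  634  618  549   49    0    0
    0    0    0    0    0]
(8866, 3) [626.214 135.938 100.275] [ 449.805 -575.971   94.003] [750.371 767.52  105.987]
```

Run:
```python
from plant import optics
from h import *
f=np.load("pics/top0.npz");p=optics.camera_params("top");X=cloud(f["d"],p)
for v in range(240,266,3): print(v,[int(round(x)) for x in X[v,208:330:4,2]])
```

```text
240 [0, 100, 100, 101, 101, 100, 100, 100, 99, 99, 101, 150, 151, 135, 99, 100, 101, 98, 99, 100, 102, 106, 105, 102, 113, 114, 102, 101, 159, 183, 161]
243 [2, 99, 98, 96, 99, 100, 99, 99, 101, 101, 98, 125, 135, 121, 100, 99, 99, 101, 101, 98, 104, 107, 105, 101, 103, 98, 100, 99, 162, 179, 164]
246 [-2, 100, 100, 98, 99, 101, 99, 145, 101, 102, 100, 122, 123, 124, 98, 100, 100, 98, 102, 112, 110, 114, 114, 113, 112, 112, 110, 99, 165, 171, 164]
249 [2, 100, 98, 100, 98, 100, 98, 146, 146, 100, 97, 123, 123, 125, 110, 113, 112, 113, 114, 110, 106, 114, 113, 114, 104, 100, 102, 99, 166, 170, 170]
252 [2, 101, 863, 110, 111, 113, 111, 147, 145, 113, 114, 122, 123, 122, 111, 113, 113, 112, 114, 114, 114, 113, 114, 115, 100, 103, 103, 99, 172, 171, 172]
255 [-2, 100, 110, 107, 101, 102, 103, 149, 146, 112, 114, 121, 125, 124, 112, 115, 112, 112, 112, 113, 114, 114, 114, 112, 101, 102, 102, 100, 174, 174, 175]
258 [-2, 101, 104, 103, 101, 100, 102, 146, 146, 113, 114, 114, 123, 124, 111, 112, 114, 113, 116, 112, 111, 113, 113, 111, 101, 102, 102, 100, 175, 176, 175]
261 [-1, 99, 101, 101, 102, 100, 101, 147, 144, 114, 110, 110, 124, 121, 113, 115, 114, 113, 113, 111, 113, 111, 112, 111, 113, 112, 112, 103, 177, 179, 180]
264 [1, 101, 101, 102, 99, 103, 103, 148, 147, 117, 113, 106, 114, 112, 113, 112, 111, 111, 111, 111, 106, 102, 102, 101, 98, 101, 101, 102, 178, 181, 181]
```

Run:
```python
from plant import optics
from h import *
for n in ["top","scene"]:
    f=np.load(f"pics/{n}0.npz");d=f["d"];p=optics.camera_params(n);X=cloud(d,p)
    z=X[...,2];m=(d>0)&(X[...,0]>440)&(X[...,0]<760)&(X[...,1]>-170)&(X[...,1]<300)
    # lid plane by ransac-ish: points z 108..190, y< some
    P=X[m&(z>125)&(z<200)]
    P=P[(P[:,1]<60)]
    for _ in range(5):
        c=P.mean(0);nn=np.linalg.svd(P-c,full_matrices=False)[2][2];r=(P-c)@nn;P=P[abs(r)<3+0*r]
    nn*=np.sign(nn[2]);print(n,"lid n",nn,"angle",np.arccos(nn[2]),"yaw",np.arctan2(-nn[1],-nn[0]),len(P))
    # plate edge points: fixed plate
    Q=X[m&(abs(z-100)<5)]
    lab=(m&(z>94)&(z<106)).astype(np.uint8)
    num,L,st,ce=cv2.connectedComponentsWithStats(lab)
    k=1+np.argmax(st[1:,4]);print(st[k])
    Q=X[(L==k)];Q=np.concatenate([Q,X[m&(z>108)&(z<117)&(X[...,1]>40)]])
    r=cv2.minAreaRect(Q[:,:2].astype(np.float32));print("rect",r);print(cv2.boxPoints(r))
    # tab
    T=X[m&(z>142)&(z<150)&(X[...,1]>120)];print("tab top",T.mean(0),T.min(0),T.max(0),len(T),cv2.minAreaRect(T[:,:2].astype(np.float32)))
    C=X[m&(z>148.5)&(z<153)&(X[...,1]>60)&(X[...,1]<150)];print("knob",np.median(C,0),len(C))
    R=X[m&(z>109)&(z<116)&(X[...,1]>40)]
    R=R[(abs(R[:,0]-np.median(R[:,0]))<40)]
    print("rail rect",cv2.minAreaRect(R[:,:2].astype(np.float32)),cv2.boxPoints(cv2.minAreaRect(R[:,:2].astype(np.float32))))
```

```text
top lid n [0.406 0.038 0.913] angle 0.41961561099276856 yaw -3.049271124735337 7934
[  209   165   220   132 10574]
rect ((608.1470336914062, 42.86351013183594), (213.2609100341797, 380.07733154296875), 5.262805461883545)
[[ 484.535  222.32 ]
 [ 519.397 -156.155]
 [ 731.759 -136.593]
 [ 696.897  241.882]]
tab top [558.759 162.252 146.935] [531.52  135.063 142.059] [590.187 177.194 149.994] 182 ((564.189453125, 161.34930419921875), (27.471908569335938, 64.53297424316406), 56.957923889160156)
knob [581.342 143.035 150.084] 66
rail rect ((562.630615234375, 133.9126739501953), (52.088218688964844, 174.76812744140625), 5.6766886711120605) [[528.071 218.292]
 [545.358  44.381]
 [597.191  49.533]
 [579.903 223.444]]
scene lid n [0.407 0.037 0.913] angle 0.42140557748319546 yaw -3.051758451256191 6882
[ 239  197  197  123 7415]
rect ((605.953369140625, 41.48060607910156), (215.5070037841797, 380.45892333984375), 5.104778289794922)
[[ 481.701  221.368]
 [ 515.553 -157.582]
 [ 730.206 -138.407]
 [ 696.353  240.543]]
tab top [560.681 159.344 147.02 ] [531.733 133.557 142.986] [590.368 175.027 149.891] 120 ((564.0916748046875, 159.00656127929688), (26.859895706176758, 65.45716094970703), 57.4806022644043)
knob [581.942 142.291 150.202] 45
rail rect ((560.7652587890625, 133.0565185546875), (56.477928161621094, 174.47259521484375), 7.31987190246582) [[521.642 215.984]
 [543.871  42.933]
 [599.889  50.129]
 [577.659 223.18 ]]
```

View pics/top0z.png

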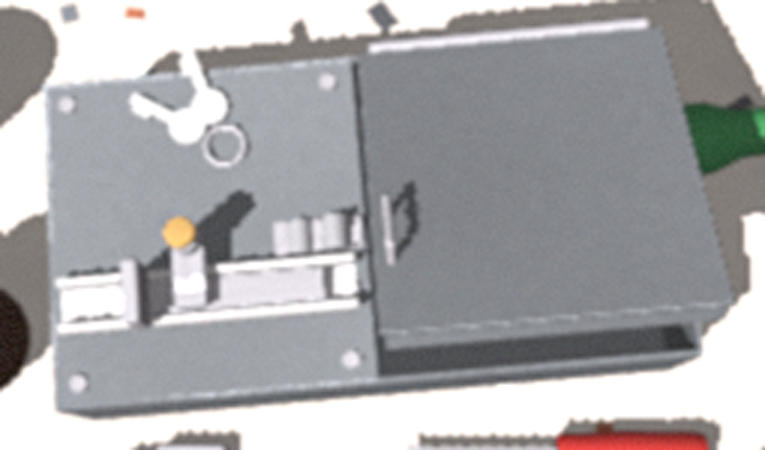

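View pics/scene0z.png

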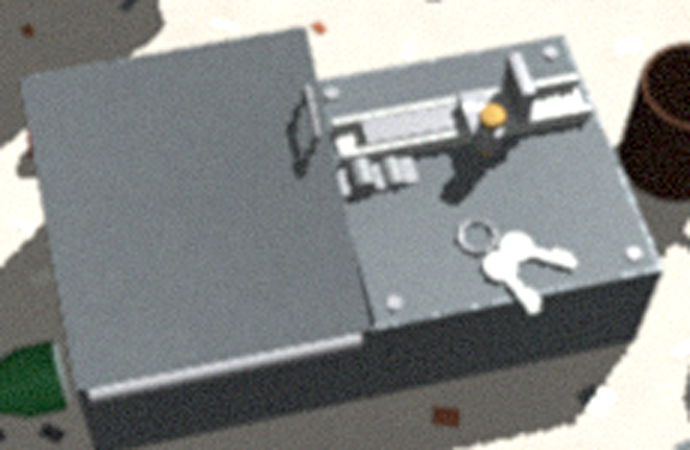

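Both views agree: yaw is about 0.091, the box centre is about (600.5, 41.6), and the lid is about 0.42 rad open. The knob lands at box x −9, against the −10 it should have, and every height matches its given value. I'll shut the lid first.

```bash
cat >> h.py <<'E'
yaw=0.0915;cen=np.array([600.5,41.6,0.])
B=np.array([[np.cos(yaw),-np.sin(yaw),0],[np.sin(yaw),np.cos(yaw),0],[0,0,1]])
def b2w(x,y,z): return cen+B@np.array([x,y,z],float)
def w2b(P): return (np.asarray(P)-cen)@B
# tool z down; tool x along box x / along box -y
RX=np.stack([B[:,0],-B[:,1],[0,0,-1]],1)
RY=np.stack([-B[:,1],-B[:,0],[0,0,-1.]],1)
E
python3 - <<'E'
from plant import ctrl,sensors,optics
from h import *
for R in (RX,RY,-RY@np.diag([1,1,-1])): print(np.linalg.det(R),ctrl.solve_ik(b2w(-60,-97,270),R),ctrl.solve_ik(b2w(-40,170,145),R))
ctrl.gripper_to(0,force=60)
ctrl.move_ptp(b2w(-60,-97,270),RX)
ctrl.move_l(b2w(-60,-97,215),vel=100)
s=sensors.read_state();print(s["t"],w2b(s["eef_pos"]),s["force"],s["grip_width"])
E
```

```text
1.0 [-0.266  0.149  1.58  -0.     1.413  1.213] [ 0.215  0.336  1.623 -0.     1.182  1.694]
1.0 [-0.266  0.149  1.58  -0.     1.413  2.784] None
1.0 [-0.266  0.149  1.58  -0.     1.413 -0.358] [ 0.215  0.336  1.623 -0.     1.182  0.123]
3.8417 [-59.679 -97.237 215.368] [-0.31   0.285  0.108] -0.28794041761445993
```

Run:
```python
from plant import ctrl,sensors,optics
from h import *
def st(l):
    s=sensors.read_state();print(l,round(s["t"],2),w2b(s["eef_pos"])-[0,0,25],s["force"])
r=ctrl.move_l(b2w(-60,-97,190),vel=40,threshold=12);st(r)
z=185
while z>=125:
    r=ctrl.move_l(b2w(-60,-97,z),vel=40,threshold=20);st((z,r))
    if r: break
    z-=10
```

```text
False 4.62 [-60.106 -96.859 164.563] [ 0.112 -0.937  0.088]
(185, False) 4.89 [-59.963 -96.998 159.745] [-0.165  0.916 -0.655]
(175, False) 5.29 [-60.43  -96.752 149.194] [ 1.075  0.497 -0.673]
(165, False) 5.69 [-60.322 -96.788 139.305] [ 0.229  0.559 -0.086]
(155, False) 6.09 [-60.308 -96.822 129.363] [-0.671  0.755  0.577]
(145, False) 6.49 [-60.275 -96.824 119.408] [-0.574 -0.211  0.162]
(135, False) 6.89 [-60.297 -96.842 109.391] [-0.453  0.428  0.661]
(125, True) 7.17 [-59.522 -97.123 103.049] [-1.165  0.568  5.628]
```

Run:
```python
from plant import ctrl,sensors,optics
from h import *
ctrl.hold(0.3);s=sensors.read_state();print(w2b(s["eef_pos"])-[0,0,25],s["force"])
ctrl.move_l(b2w(-60,-97,200),vel=120)
ctrl.move_l(b2w(-60,-97,240),vel=150)
ctrl.move_ptp(b2w(-60,60,300),RX)
for n in ["top","scene"]:
    im,d=optics.grab_frame(n);p=optics.camera_params(n);X=cloud(d,p)
    cv2.imwrite(f"pics/{n}1.png",im[:,:,::-1])
    L=(X-cen)@B
    for x in (-85,-60,-20,30,80):
        m=(abs(L[...,0]-x)<8)&(abs(L[...,1]+150)<25)&(d>0)&(L[...,2]<200);print(n,x,m.sum(),np.median(L[m][:,2]) if m.sum() else None)
```

```text
[-59.507 -97.118 103.084] [-0.094  0.856  4.679]
top -85 268 102.94532968868828
top -60 261 102.8986168370771
top -20 252 102.96389578371908
top 30 242 103.04752416181807
top 80 235 103.15419612146637
scene -85 159 102.85438460744749
scene -60 166 103.01933799205877
scene -20 175 102.9588965020899
scene 30 189 102.57389052916888
scene 80 208 102.8136591546714
```

View pics/scene1.png

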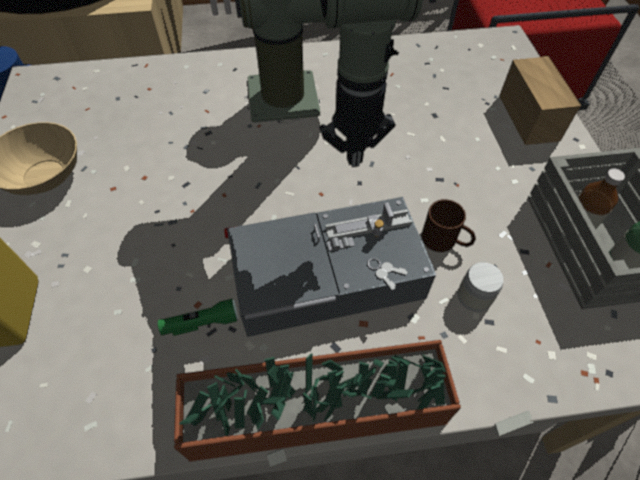

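The lid is shut: its top is at z = 103 ± 0.4 mm right across in both views. Next I'll measure the tab, knob and keeper with the wrist camera.

Run:
```python
from plant import ctrl,sensors,optics
from h import *
ctrl.hold(0.2)
s=sensors.read_state();im,d=optics.grab_frame("wrist");p=optics.camera_params("wrist")
cv2.imwrite("pics/w1.png",im[:,:,::-1])
T=p["T_tool_cam"];W=np.eye(4);W[:3,:3]=s["eef_rot"];W[:3,3]=s["eef_pos"];M=W@T
print(T)
q=dict(mtx=p["mtx"],R=M[:3,:3].T,t=-M[:3,:3].T@M[:3,3])
X=(cloud(d,q)-cen)@B
np.savez("pics/w1.npz",im=im,d=d,X=X)
x,y,z=X[...,0],X[...,1],X[...,2];m=d>0
t=m&(abs(x+40)<14)&(z>141)&(z<152)&(y>110);print("tab",t.sum(),np.percentile(y[t],[0,2,50,98,100]),np.median(z[t]))
t2=m&(abs(x+40)<14)&(z>141)&(z<152)&(y>110);print("tabx",x[m&(z>141)&(z<149)&(y>122)].min(),x[m&(z>141)&(z<149)&(y>122)].max())
k=m&(abs(z-150)<3)&(abs(x+10)<15)&(y<120)&(y>60);print("knob",k.sum(),[np.percentile(X[k],q,axis=0) for q in(1,50,99)])
print("plate z",np.median(z[m&(abs(x-60)<20)&(abs(y-120)<30)]))
for a in range(-5,70,2):
    kk=m&(abs(x+10)<5)&(abs(y-a)<1);print(a,np.round(np.median(z[kk]),1),end="; ")
```

```text
[[   0.      -0.961   -0.278   69.963]
 [   1.       0.      -0.      -1.157]
 [   0.      -0.278    0.961 -118.29 ]
 [   0.       0.       0.       1.   ]]
tab 478 [128.091 128.333 132.389 137.946 138.589] 147.44378927867666
tabx -58.51102687733159 -22.56854841769568
knob 417 [array([-18.959,  95.071, 147.863]), array([-10.491, 103.087, 150.583]), array([ -2.315, 111.395, 152.297])]
plate z 101.3497481309991
-5 103.7; -3 103.4; -1 nan; 1 100.6; 3 103.7; 5 103.6; 7 103.6; 9 104.2; 11 111.4; 13 113.0; 15 114.1; 17 114.5; 19 114.1; 21 113.8; 23 112.4; 25 109.2; 27 104.1; 29 103.7; 31 103.5; 33 105.2; 35 107.2; 37 107.8; 39 108.2; 41 107.9; 43 107.4; 45 105.3; 47 103.6; 49 103.8; 51 103.7; 53 103.6; 55 100.8; 57 100.9; 59 100.8; 61 100.6; 63 100.6; 65 100.8; 67 100.7; 69 100.6;
  return _methods._mean(a, axis=axis, dtype=dtype,
  ret = ret.dtype.type(ret / rcount)
```

View pics/w1.png

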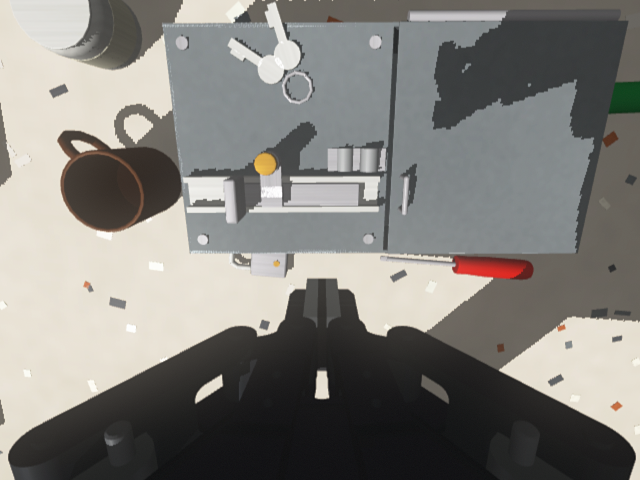

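The wrist view shows the tab at px (233,200), the knob at (265,163) and the humps at (345,160) and (370,160). In the box frame that puts the tab's rear face at y≈138 and the catch foot at y≈103. The humps are at y≈39.3 and 17.3, so the notch is at y≈30.6, about 72.5 mm of travel, which is inside the stated range. Next I make contact and run up to just before the first hump.

Run:
```python
from plant import ctrl,sensors,optics
from h import *
R=np.stack([B[:,1],B[:,0],[0,0,-1.]],1)
def st(l):
    s=sensors.read_state();print(l,round(s["t"],2),w2b(s["eef_pos"])-[0,0,25],s["force"]@B);return s
ctrl.move_ptp(b2w(-40,166,230),R);st("above")
ctrl.move_l(b2w(-40,166,144.5),vel=100,threshold=8);st("down")
r=ctrl.move_l(b2w(-40,146,144.5),vel=20,threshold=3);s=st(("contact",r))
```

```text
above 10.95 [-39.778 165.748 205.275] [-0.33  -1.263 -0.099]
down 11.96 [-39.316 166.075 120.314] [ 0.454 -0.172  0.554]
('contact', False) 13.11 [-39.995 146.144 119.489] [-0.093  0.898 -0.069]
```

Run:
```python
from plant import ctrl,sensors,optics
from h import *
def st(l):
    s=sensors.read_state();print(l,round(s["t"],2),w2b(s["eef_pos"])-[0,0,25],s["force"]@B);return s
for y in (135,120,108,98):
    r=ctrl.move_l(b2w(-40,y,144.5),vel=30,threshold=7);st((y,r))
    if r: break
im,d=optics.grab_frame("top");p=optics.camera_params("top");X=(cloud(d,p)-cen)@B
cv2.imwrite("pics/top2.png",cv2.resize(im[150:320,190:460,::-1],None,fx=2.9,fy=2.9))
im,d=optics.grab_frame("scene");p=optics.camera_params("scene");X=(cloud(d,p)-cen)@B
cv2.imwrite("pics/scene2.png",cv2.resize(im[180:340,210:450,::-1],None,fx=3,fy=3))
hsv=cv2.cvtColor(im,cv2.COLOR_RGB2HSV)
k=(d>0)&(abs(X[...,2]-150)<3)&(abs(X[...,0]+10)<10)&(X[...,1]<95);print("knob",k.sum(),np.median(X[k],0))
```

```text
(135, False) 13.62 [-40.02  134.204 119.507] [-0.143 -0.73  -0.63 ]
(120, False) 14.28 [-40.005 119.376 119.476] [-0.25   1.012 -0.218]
(108, False) 14.82 [-40.013 107.37  119.484] [ 0.664 -0.14   0.266]
(98, False) 15.31 [-39.999  97.393 119.495] [-0.08   0.087 -0.472]
knob 57 [ -8.576  50.509 149.773]
```

View pics/scene2.png

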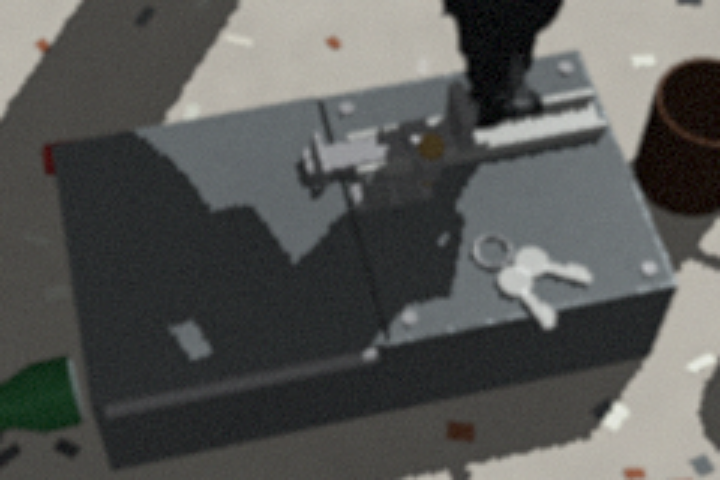

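The bolt is moving with the tool: the knob is at y≈50.5, about 20 mm short of the notch, and the bar's end is now over the shut lid. From here I go in 1 mm steps and watch the force.

Run:
```python
from plant import ctrl,sensors,optics
from h import *
y=96.;pk=0
while y>=82.5:
    r=ctrl.move_l(b2w(-40,y,144.5),vel=8,threshold=13)
    F=[]
    for _ in range(3):
        s=sensors.read_state();F.append((s["force"]@B)[1]);ctrl.hold(0.03)
    f=np.mean(F);e=w2b(s["eef_pos"]);print(y,r,round(s["t"],2),round(e[1],2),round(f,2),np.round(F,1))
    if r: break
    if pk>3.5 and f<pk-3: print("drop");break
    pk=max(pk,f);y-=1
```

```text
96.0 False 15.88 96.2 2.02 [2.3 2.  1.7]
95.0 False 16.25 94.96 1.85 [1.2 2.7 1.7]
94.0 False 16.62 93.88 1.29 [1.7 1.4 0.8]
93.0 False 17.0 92.9 1.38 [2.  1.1 1.1]
92.0 False 17.38 91.94 1.84 [2.1 1.3 2.1]
91.0 False 17.75 91.02 1.66 [1.4 2.  1.6]
90.0 False 18.12 90.1 3.11 [3.  3.5 2.8]
89.0 False 18.5 89.84 5.41 [5.8 5.1 5.4]
88.0 False 18.88 89.66 7.86 [7.5 8.2 7.9]
87.0 False 19.25 89.52 10.06 [10.1  9.7 10.4]
86.0 False 19.62 86.19 3.71 [3.  4.4 3.7]
drop
```

```bash
cat > look.py <<'E'
from plant import ctrl,sensors,optics
from h import *
def knob():
    for n in ("scene","top"):
        im,d=optics.grab_frame(n);p=optics.camera_params(n);X=(cloud(d,p)-cen)@B
        k=(d>0)&(abs(X[...,2]-151)<5)&(abs(X[...,0]+10)<11)&(X[...,1]<95)
        h=cv2.cvtColor(im,cv2.COLOR_RGB2HSV);g=k&(h[...,1]>90)
        print(n,"knob",k.sum(),np.median(X[k],0) if k.sum() else 0,g.sum(),np.median(X[g],0) if g.sum() else 0, np.percentile(X[k][:,1],[2,98]) if k.sum() else 0)
    s=sensors.read_state();print(w2b(s["eef_pos"]),s["force"]@B,s["t"])
E
python3 -c "
from look import *
knob()"
```

```text
scene knob 65 [ -8.614  39.473 150.904] 48 [ -7.486  40.145 151.448] [31.098 47.217]
top knob 90 [ -9.109  40.552 151.135] 70 [ -9.942  40.061 151.245] [33.132 48.565]
[-39.986  85.8   144.525] [0.544 2.635 1.403] 19.7583
```

The knob is at y≈40 and slightly raised (z≈151.2), so the foot is on the first crest and not seated yet. I'll keep going in small steps.

Run:
```python
from look import *
for y in (85.5,85,84.5,84,83.5,83,82.5,82):
    r=ctrl.move_l(b2w(-40,y,144.5),vel=8,threshold=10)
    F=[]
    for _ in range(3):
        s=sensors.read_state();F.append((s["force"]@B)[1]);ctrl.hold(0.03)
    f=np.mean(F);e=w2b(s["eef_pos"]);print(y,r,round(s["t"],2),round(e[1],2),np.round(F,1))
    if r or f<0.5: break
knob()
```

```text
85.5 False 20.07 85.19 [2.9 3.2 2.4]
85 False 20.43 85.0 [3.2 2.7 4.1]
84.5 False 20.77 84.55 [2.7 2.5 3.3]
84 False 21.12 84.06 [3.6 4.1 3.6]
83.5 False 21.48 82.59 [-0.1  0.4 -0.2]
scene knob 61 [ -8.369  28.565 149.747] 52 [ -8.378  29.204 149.772] [20.885 36.532]
top knob 87 [ -9.353  30.186 149.553] 73 [ -9.619  29.077 149.553] [22.12  38.749]
[-40.036  82.958 144.394] [-0.445 -0.671 -0.102] 21.6083
```

It snapped. The force fell to zero, and the knob jumped to y≈29.5 and dropped back to z≈149.7. I'll back off and verify.

Run:
```python
from look import *
R=np.stack([B[:,1],B[:,0],[0,0,-1.]],1)
ctrl.move_l(b2w(-40,120,144.5),vel=60)
ctrl.move_l(b2w(-40,125,300),vel=150)
ctrl.move_ptp(b2w(-60,60,300),RX);ctrl.hold(0.3)
knob()
s=sensors.read_state();im,d=optics.grab_frame("wrist");p=optics.camera_params("wrist")
cv2.imwrite("pics/w3.png",im[:,:,::-1])
W=np.eye(4);W[:3,:3]=s["eef_rot"];W[:3,3]=s["eef_pos"];M=W@p["T_tool_cam"]
q=dict(mtx=p["mtx"],R=M[:3,:3].T,t=-M[:3,:3].T@M[:3,3])
X=(cloud(d,q)-cen)@B;x,y,z=X[...,0],X[...,1],X[...,2];m=d>0
k=m&(abs(z-150)<4)&(abs(x+10)<15)&(y<60)&(y>0);print("knob",k.sum(),[np.percentile(X[k],q,axis=0) for q in(1,50,99)])
t=m&(abs(x+40)<14)&(z>141)&(z<152)&(y>45);print("tab",np.percentile(y[t],[2,50,98]))
for a in(-80,0,80):
    l=m&(abs(x-a)<10)&(abs(y+130)<15);print(a,np.median(z[l]))
```

```text
scene knob 61 [ -8.84   28.64  149.539] 51 [ -8.277  28.824 149.741] [21.241 36.535]
top knob 0 0 0 0 0
[-59.985  60.075 300.   ] [ 0.292 -0.315 -0.536] 25.2583
knob 433 [array([-24.183,  22.489, 146.665]), array([-10.333,  31.015, 150.398]), array([ -2.146,  58.505, 152.004])]
tab [55.993 60.471 64.919]
-80 103.62900828670625
0 103.67187914332038
80 103.82474831236908
```

View pics/w3.png

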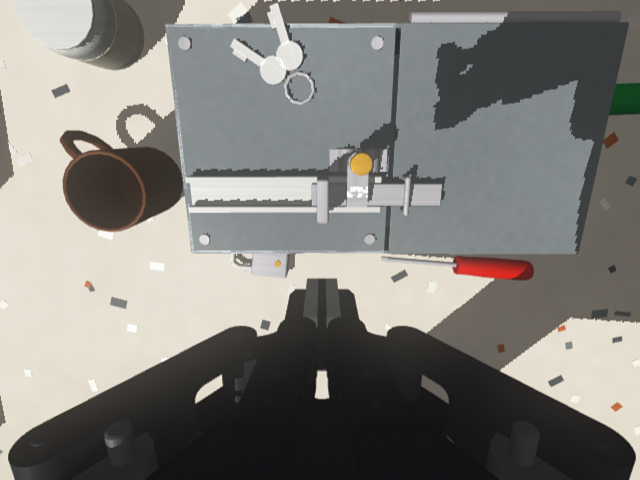

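```bash
python3 -c "
from plant import ctrl
ctrl.finish_job()"
```

```text
the job is handed in; nothing more can be done
```

The lid is shut and the bolt's catch is down in the keeper's notch. The hand is clear and the job is handed in at about 25.5 s of the 72 s allowed; no verdict was reported.

- **Lid:** I pressed it down with the closed fingertips until it stopped. Its top then measured 103 ± 0.4 mm right across in the scene and top views. The last wrist view read 103.6–103.8 mm, equally flat, and that camera also reads the top plate about 1 mm high.
- **Bolt:** I ran it up to the first hump, then pushed in small steps. The force peaked at about 10 N against the expected 9 N and stayed well below 18 N. It fell to zero when the bolt snapped forward, and I stopped there.
- **Catch:** In the last wrist view the push tab had moved 73.0 mm, and I had measured 72.5 mm to the notch. The knob was back at its rest height (150.4 mm, 150.6 mm before).
- **Disagreement:** The knob's position along the rail read 28.8 mm in the scene camera and 31.0 mm in the wrist camera. The notch is at about 30.6 mm by the wrist camera. Both readings are within the 3.5 mm tolerance. The top camera's view of the knob was blocked in the final check.
- **Other objects:** The padlock, keys, screwdriver and mug look unmoved in the last wrist view. The torch and tin are only partly in it, and I did not measure any of them.

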